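Lock the grinding jar on the mixer and tug-test it

ROBOT

A 6-joint arm with a two-finger parallel gripper is mounted at the origin on the work surface. World frame = base frame: x ahead of the robot, y to its left, z up, the work surface at z = 0. Lengths are in m, angles in degrees, forces in N, time in s.
With the tool pointing down it reaches from about 0.35 to 0.775 m from the base axis. Payload 7.3 kg.
Tool frame: the origin (TCP) lies at the very end of the fingers, on their centre line; the grasp point (between the pads) lies 19 mm behind it; z points along the fingers, y is the line along which they close (so a half turn about z gives the same grasp; the last joint's range is limited). The gripper opens to 92 mm and grips with 3 to 60 N. Pads are 19 mm wide; open, the fingers measure 130 mm over their backs; the gripper's body (75 mm by 190 mm) begins 47 mm behind the grasp point.
Start: joints at [60.275, 19.595, 87.324, -0, 73.075, -8.365], TCP at [0.191, 0.489, 0.227] pointing down, gripper open.
Joint ranges: [-145.02, 145.02], [-44.19, 115.74], [2.07, 154.8], [-57.11, 237.11], [16.16, 152.29], [-177.93, 177.93]. Speed limits (degrees/s): [147.25, 147.25, 180, 180, 180, 180].

INTERFACE

Orientations are given as a 3x3 rotation matrix whose columns are the frame's x, y, z axes.
In Python, from plant import get_state, grab_frame, hand_in, masks_of gives the robot as it stands.
- The arm moves only by the shell command python3 -m crank 'ROWS' [FORCE]. ROWS is JSON, a list of rows, each an object with "xyz": the shift along the tool's x, y, z in mm, a list of three; "delta_rot": the turn, a rotation vector about the tool's x, y, z in units of 5 degrees (1.0 is 5 degrees), a list of three; "gripper": the closure, from 0 (fully open) to 1 (shut). In form: [{"xyz": [tx, ty, tz], "delta_rot": [wx, wy, wz], "gripper": gripper}, ...]. A call has 1 to 20 rows; each row shifts and turns the commanded pose from where the row before left it, along the tool's axes as they then stand; what a row does not reach is not made up. A row lasts 1/10 s, in which the tool goes at most 50 mm and 8.59 degrees, less where a joint would pass 70% of its speed; a pose out of reach is approached as far as the arm can. A call is refused whole if a number of a shift passes 50 or a number of a turn 1, either way. A call with a gripper value outside its range is refused whole. The fingers move at their own pace and stop on an object; FORCE is the grip in N (left out, the last holds). Time passes only in rows, so rows that do not move let the fingers close. It gives the time, the measured TCP pose, the force, the opening and the grip force at its end, in the units of the state.
- get_state(): the state, without advancing time (a new reading comes with each control period).
- grab_frame(name): name is "side" or "top" or "wrist"; returns a dict with "frame" (400x640x3 uint8, red, green, blue), "fx", "fy", "cx", "cy" (pixels), "view" (4x4, takes a point from world to camera coordinates). Camera axes: x right, y up, looking along -z (the intrinsics and any distortion apply to the point x, -y, -z); pixel columns grow to the right and rows downward; lengths in m; the calibration is good to about 2 mm. A picture is of the moment at which its call begins. There is no depth.
- hand_in(): hands the job in; it is judged then, once.
Trained networks look in a picture, given as the dict that the camera call returned (one of the last four; its "shot" number tells which), for a name from the list of things; names that differ only in an ending like _2 or _b are one class to them, and where a whole thing is asked for, a point or a joint stands for the part that bears it (a point fixed in the world has none). Each returns a list of dicts, best first, with "conf" (0 to 1); they miss things now and then, are a little off and sometimes report something else, mostly with a low value. They report only what shows in the picture. A call takes as long as a camera call. They do not tell look-alikes from the thing itself.
- masks_of(target, picture): "pixels" (400x640 bool, what is visible of it) and "pixel" ([row, column] in pixels, amid what is visible of it).
The state is a dict: "time_s": time; "joint_positions": joint angles; "qd": joint speeds; "joint_efforts": joint torques, N m; "ee_pos": TCP position; "eef_rot": TCP orientation; "wrist_force": force on the tool from outside, world axes, zero at the start; "ft_torque": the same for the moment, N m; "grip_width": finger opening in m; "grasp_force": force on a finger pad.
Only numpy, scipy, OpenCV 4.12 (cv2) and the standard library are available. Lean on these libraries where they do the work, as an engineer would, in place of code of your own. Each camera call takes 0.05 s, during which the arm holds its last target. There are 200 camera calls.

TASK

Set the steel grinding jar down into the socket of the mixer base, twist it clockwise (seen from above) until it comes up against its stop, then prove that it is locked: pull it straight up by its handle bar with a steady 14 N or so for about a second. Set it down and twist it gently and never pull with more than 25 N; leave the jar sitting down in the socket, locked and let go, and do not disturb the other things on the counter.

Things in the scene. Friction and masses are not known exactly. Their poses are not given: they have to be found in the camera images.
- jar: Loose upright grinding jar, about 0.35 kg (varies by 30 percent), one rigid piece, same after a half turn. Origin: centre of its underside, z up. Grey foot 69 mm in diameter up to 24 mm height, steel body 80 mm in diameter, grey lid 83 mm in diameter with its top at 90 mm. On the lid a handle bar: 56 mm long along the jar's x, 16 mm thick along y, 90 to 124 mm high.
- jar_bar (a point): Grip point on the jar's handle bar: on the jar's axis, 114 mm above its underside (10 mm under the bar's top). Axes as the jar's.
- jar_lug (a point): Outer end of one of the jar's two locking lugs. They stick out of the foot at the jar's +x (this one) and -x, in line with the bar, 41 mm from the axis, each 22 mm wide along y, from 1 to 8 mm above the underside. Axes as the jar's.
- mixer: Compact mixer base, fixed: round white plastic housing, 176 mm in diameter at the foot, 124 mm at the top, 115 mm high, with a round grey switch knob on its front. Origin: centre of its underside; z up; -x is the front with the switch.
- socket (a point): Centre of the socket floor on top of the mixer base, 115 mm above the counter; axes as the mixer's. A grey collar, 89 mm inner and about 101 mm outer diameter, stands 18 mm high around it. The jar goes down to this floor only with its bar (jar's x) 45 to 135 degrees anticlockwise of the socket's x, best about 70, so that the lugs pass between the two ledges.
- ledge (a point): Collar's front rim over one of two rigid ledges at the socket's -x (here) and +x: inner faces 36.5 mm from the axis, 34 mm wide along y, 6 mm thick, undersides 11 to 15 mm above the floor (set differently each time). On the floor the jar turns clockwise under them to rigid stops: bar in line with the socket's x (within 6 degrees). Locked it lifts 3 to 7 mm freely, then bears on them.
- canister: Bystander: steel canister with a flip latch, 109 mm in diameter, 142 mm tall; origin under its centre.
- tray: Bystander: pink plastic tray, 110 by 300 by 22 mm, on the far side; origin under its centre.
- cup0: Bystander: white ceramic cup in the tray, 68 mm across, 62 mm tall; origin under its centre.
- cup1: Bystander: a like cup in the tray.
- cup2: Bystander: a like cup in the tray.
- ladle: Bystander: aluminium ladle lying along its x, 280 mm long, bowl 72 mm wide and 30 mm high at its +x end, handle 10 mm thick; origin on the counter 110 mm from the handle end.
- glass_jar: Bystander: glass jar with a cork-like stopper, 84 mm in diameter, 134 mm tall; origin under its centre.
- tongs: Bystander: steel tongs lying flat along their x, about 215 mm long, 65 mm wide, 14 mm high; origin on the counter near mid-length.
Things that resemble listed ones, but are neither listed nor needed, are in the scene too. Leave any blue or turquoise look-alike of the jar alone.

How it is judged:
By the outcome, as a careful person would: the job done as asked, in the order asked, and still so for the second after the job is handed in, with the robot touching nothing.
It also fails if it takes over 70 s, if anything falls off the work surface, if the arm or the gripper's body presses on something with over 40 N, if the wrist force passes 120 N, or if a joint passes its speed limit or range.

## Working session

There is one attempt and no reset: what is moved stays moved. The work goes in short steps, Python scripts to look and compute and a shell command to move; the robot and the scene stay as the last step left them, time stands still between calls to the robot, and variables do not carry over. Pictures are saved under pics/ and viewed, at most 10 in all, crops included, and the job is handed in when it is done.

```bash
mkdir -p pics; ls; cat > h.py <<'E'
import numpy as np, cv2
from plant import get_state, grab_frame, hand_in, masks_of
def save(f,n): cv2.imwrite('pics/'+n+'.png', cv2.cvtColor(f['frame'],cv2.COLOR_RGB2BGR))
def ray(f,row,col):
    V=np.array(f['view']); R,t=V[:3,:3],V[:3,3]
    d=np.array([(col-f['cx'])/f['fx'],-(row-f['cy'])/f['fy'],-1.])
    return -R.T@t, R.T@d
def atz(f,row,col,z):
    o,d=ray(f,row,col); return o+d*(z-o[2])/d[2]
def proj(f,p):
    V=np.array(f['view']); c=V[:3,:3]@np.asarray(p,float)+V[:3,3]
    return f['cy']+f['fy']*(-c[1])/(-c[2]), f['cx']+f['fx']*c[0]/(-c[2])
E
python3 - <<'E'
from h import *
for n in ['top','side']:
    f=grab_frame(n); save(f,n+'0'); print(n,[k for k in f if k!='frame'],f['fx'],f['cx'],f['cy'],np.round(ray(f,200,320)[0],3))
    for k in ['jar','mixer','jar_bar','jar_lug','socket','ledge','canister','glass_jar','ladle','tongs','tray']:
        for m in masks_of(k,f)[:3]:
            r,c=np.nonzero(m['pixels']); print(n,k,round(m['conf'],2),np.round(m['pixel']),(r.min(),r.max(),c.min(),c.max()) if len(r) else '')
print(get_state())
E
```

```text
pics
top ['fx', 'fy', 'cx', 'cy', 'view', 'shot'] 460.13438296691123 319.30836252851174 194.17750305251224 [0.454 0.002 1.346]
top jar 0.92 [171. 254.] (np.int64(160), np.int64(190), np.int64(238), np.int64(271))
top jar 0.84 [264. 272.] (np.int64(247), np.int64(278), np.int64(255), np.int64(287))
top jar 0.71 [212. 280.] (np.int64(200), np.int64(230), np.int64(265), np.int64(296))
top mixer 0.89 [209. 405.] (np.int64(180), np.int64(241), np.int64(376), np.int64(439))
top mixer 0.75 [164. 321.] (np.int64(151), np.int64(244), np.int64(305), np.int64(328))
top jar_bar 0.75 [263. 271.] (np.int64(248), np.int64(278), np.int64(255), np.int64(287))
top jar_bar 0.58 [175. 256.] (np.int64(158), np.int64(190), np.int64(238), np.int64(272))
top jar_bar 0.57 [216. 280.] (np.int64(201), np.int64(230), np.int64(265), np.int64(295))
top jar_lug 0.77 [215. 282.] (np.int64(201), np.int64(230), np.int64(265), np.int64(296))
top jar_lug 0.77 [177. 253.] (np.int64(161), np.int64(190), np.int64(239), np.int64(271))
top jar_lug 0.75 [263. 269.] (np.int64(248), np.int64(276), np.int64(256), np.int64(287))
[... 2648 characters left out ...]
    7.30746191e+01, -8.36596956e+00]), 'qd': array([ 0.06477392, -0.00713536, -0.04624382, -0.02937689,  0.06875042,
       -0.071539  ]), 'joint_efforts': array([-6.43658132e-04, -4.31137204e+01, -2.44475430e+01,  7.17238965e-02,
        4.82779427e-02, -4.09543929e-05]), 'ee_pos': array([0.19119286, 0.48896945, 0.22673611]), 'eef_rot': array([[-9.31330052e-01,  3.64176238e-01,  5.35781924e-05],
       [ 3.64176241e-01,  9.31330049e-01,  7.39641858e-05],
       [-2.29629816e-05,  8.83969736e-05, -9.99999996e-01]]), 'wrist_force': array([-0.30166714, -0.09013925, -0.10055306]), 'ft_torque': array([-0.03655418, -0.00564771, -0.01100152]), 'grasp_force': 0.0, 'grip_width': 0.09199623516345294}
```

```bash
python3 - <<'E'
import cv2
a=cv2.imread('pics/top0.png')[90:300,190:540]; cv2.imwrite('pics/a.png',cv2.resize(a,None,fx=2.28,fy=2.28,interpolation=cv2.INTER_CUBIC))
b=cv2.imread('pics/side0.png')[100:360,220:440]; cv2.imwrite('pics/b.png',cv2.resize(b,None,fx=2.3,fy=2.3,interpolation=cv2.INTER_CUBIC))
E
```

```text
(no output)
```

View pics/a.png

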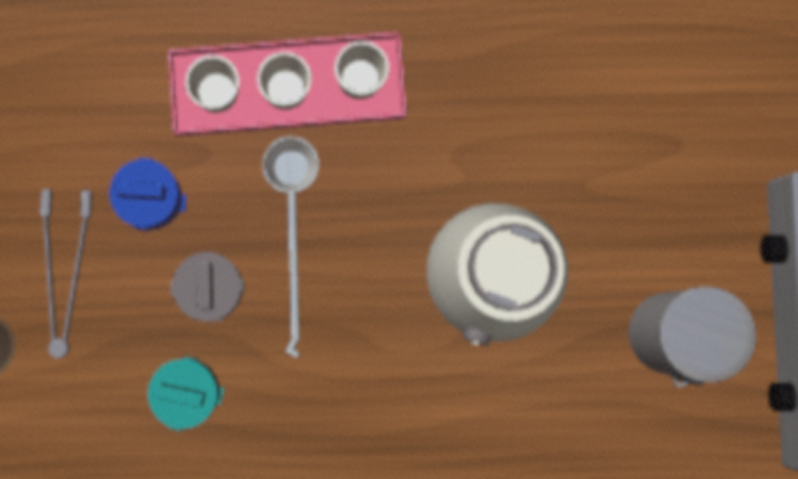

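View pics/b.png

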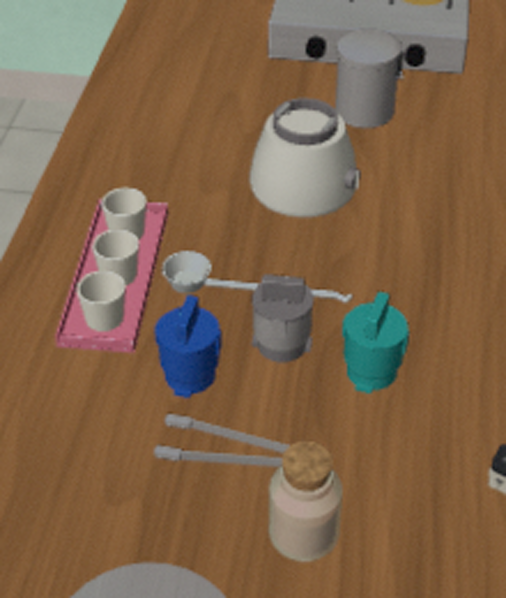

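The grey jar sits at top-view (215,281) with its bar running along world x. The blue and turquoise jars are look-alikes. The mixer is at about (208,412) with its switch toward -x, so its yaw is roughly -20°. Next I'll get numeric estimates.

```bash
cat >> h.py <<'E'
from scipy.spatial.transform import Rotation as Ro
def totool(target,yaw_y=None):
    """shift in mm in tool axes to reach target TCP; z-rotation (5deg units) to bring tool y (mod 180) to yaw"""
    s=get_state(); R=s['eef_rot']
    d=R.T@(np.array(target)-s['ee_pos'])*1000
    out=[np.round(d,1)]
    if yaw_y is not None:
        a=np.degrees(np.arctan2(R[1,1],R[0,1])); e=(yaw_y-a+90)%180-90
        out.append(('units about tool z',round(-e/5,2)))   # tool z down
    return out
E
python3 - <<'E'
from h import *
f=grab_frame('top'); img=f['frame'].astype(int)
def fit(mask): 
    p=cv2.findContours(mask.astype(np.uint8),cv2.RETR_EXTERNAL,cv2.CHAIN_APPROX_NONE)[0]; p=max(p,key=len)
    return cv2.fitEllipse(p)
ms=[m for m in masks_of('jar_lug',f)+masks_of('jar',f) if abs(m['pixel'][0]-215)<6 and abs(m['pixel'][1]-281)<8]
for m in ms[:2]:
    (c,r),ax,an=fit(m['pixels']); print('jar',round(c,1),round(r,1),ax,atz(f,r,c,.085))
# dark bar edges
for m in masks_of('mixer',f)[:1]:
    (c,r),ax,an=fit(m['pixels']); print('mixer outline',c,r,ax,atz(f,r,c,.05))
g=img[180:245,375:442]; 
b=g.sum(2); grey=(b<560)&(np.abs(g[...,0]-g[...,2])<25)
r,c=np.nonzero(grey); print(len(r))
rot=(get_state()['eef_rot'])
cen=atz(f,90+266/2.28,190+512/2.28,.133); print('socket approx',cen)
for p in [(525,232),(497,300)]: print('ledge',atz(f,90+p[1]/2.28,190+p[0]/2.28,.13))
print('switch',atz(f,90+338/2.28,190+475/2.28,.05))
for p in [(210,262),(211,309)]: print('bar edge',atz(f,90+p[1]/2.28,190+p[0]/2.28,.1))
for n,p in dict(blue=(171,254),teal=(264,272)).items(): print(n,atz(f,*p,.09))
print('can',atz(f,90+334/2.28,190+707/2.28,.142))
print(totool([0.42,0.1,0.30],90))
E
```

```text
jar 280.6 215.7 (29.101104736328125, 30.967830657958984) [0.50349195 0.13451521 0.085     ]
jar 281.0 215.4 (30.04583168029785, 31.288436889648438) [0.50415111 0.13337062 0.085     ]
mixer outline 407.67449951171875 209.6275634765625 (60.18753433227539, 61.01729202270508) [ 0.51553778 -0.2195304   0.05      ]
1727
socket approx [ 0.51909536 -0.22364571  0.133     ]
ledge [ 0.55841404 -0.24053393  0.13      ]
ledge [ 0.48032561 -0.20565472  0.13      ]
switch [ 0.4359925 -0.1909215  0.05     ]
bar edge [0.53201209 0.128509   0.1       ]
bar edge [0.47608606 0.12786869 0.1       ]
blue [0.62778596 0.20633195 0.09      ]
teal [0.37263692 0.15855835 0.09      ]
can [ 0.43753407 -0.43948916  0.142     ]
[array([-354.7, -278.9,  -73.3]), ('units about tool z', np.float64(-4.27))]
```

```bash
python3 -m crank '[{"xyz":[0,0,-36],"delta_rot":[0,0,0],"gripper":0},{"xyz":[0,0,-36],"delta_rot":[0,0,0],"gripper":0},{"xyz":[-30,-15.5,0],"delta_rot":[0,0,0],"gripper":0},{"xyz":[-30,-15.5,0],"delta_rot":[0,0,0],"gripper":0},{"xyz":[-30,-15.5,0],"delta_rot":[0,0,0],"gripper":0},{"xyz":[-30,-15.5,0],"delta_rot":[0,0,0],"gripper":0},{"xyz":[-30,-15.5,0],"delta_rot":[0,0,0],"gripper":0},{"xyz":[-30,-15.5,0],"delta_rot":[0,0,0],"gripper":0},{"xyz":[-30,-15.5,0],"delta_rot":[0,0,0],"gripper":0},{"xyz":[-30,-15.5,0],"delta_rot":[0,0,0],"gripper":0},{"xyz":[-30,-15.5,0],"delta_rot":[0,0,0],"gripper":0},{"xyz":[-30,-15.5,0],"delta_rot":[0,0,0],"gripper":0},{"xyz":[-30,-15.5,0],"delta_rot":[0,0,0],"gripper":0},{"xyz":[-30,-15.5,0],"delta_rot":[0,0,0],"gripper":0},{"xyz":[-30,-15.5,0],"delta_rot":[0,0,0],"gripper":0},{"xyz":[-30,-15.5,0],"delta_rot":[0,0,0],"gripper":0},{"xyz":[0,0,0],"delta_rot":[0,0,-1],"gripper":0},{"xyz":[0,0,0],"delta_rot":[0,0,-1],"gripper":0},{"xyz":[0,0,0],"delta_rot":[0,0,-1],"gripper":0},{"xyz":[0,0,0],"delta_rot":[0,0,-1],"gripper":0}]' 30
python3 - <<'E'
from h import *
print(totool([0.504,0.133,0.3],90)); s=get_state(); print(s['joint_positions'].round(1))
f=grab_frame('wrist'); save(f,'w1'); print(f['fx'],f['cx'],f['cy'],np.round(ray(f,200,320),3))
for k in ['jar','jar_bar']:
    for m in masks_of(k,f)[:3]:
        r,c=np.nonzero(m['pixels']); print(k,round(m['conf'],2),m['pixel'],r.min(),r.max(),c.min(),c.max())
E
```

```text
time_s: 3.4
ee_pos: [0.5034, 0.1338, 0.2987]
eef_rot: [[-1.0, 0.02, -0.0], [0.02, 1.0, 0.0], [0.0, 0.0, -1.0]]
wrist_force: [0.4, -0.1, 0.1]
grip_width: 0.0922
grasp_force: 0.0
[array([-0.6, -0.7, -1.3]), ('units about tool z', np.float64(-0.23))]
[  6.4  16.5  80.3   0.   83.1 -82.4]
317.4798059294367 316.5151176688254 195.72160425802485 [[ 0.418  0.136  0.457]
 [ 0.323  0.005 -0.947]]
jar 0.95 [242.0, 369.5] 206 282 341 403
jar 0.91 [48.7, 343.8] 5 91 305 382
jar 0.72 [165.4, 315.5] 125 200 282 354
jar_bar 0.98 [244.3, 372.1] 206 281 341 403
jar_bar 0.72 [49.4, 344.2] 4 92 305 382
jar_bar 0.57 [167.0, 317.3] 125 200 282 353
```

View pics/w1.png

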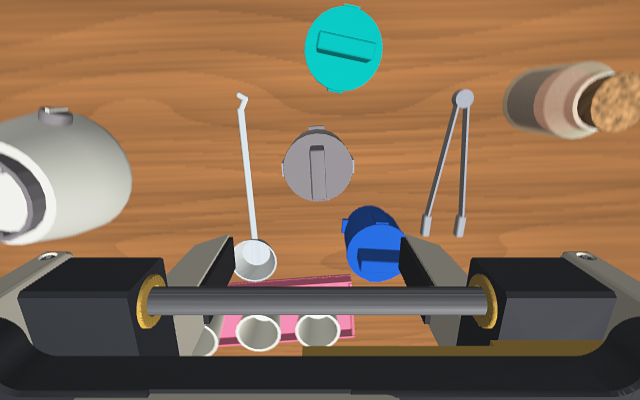

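The wrist view shows the grey jar at (165,317) with its bar near vertical in the image, at columns 310–326. I'll zoom in to measure the bar.

```bash
python3 - <<'E'
import cv2
a=cv2.imread('pics/w1.png')[120:208,275:360]; cv2.imwrite('pics/c.png',cv2.resize(a,None,fx=6.8,fy=6.8,interpolation=cv2.INTER_CUBIC))
E
```

```text
(no output)
```

View pics/c.png

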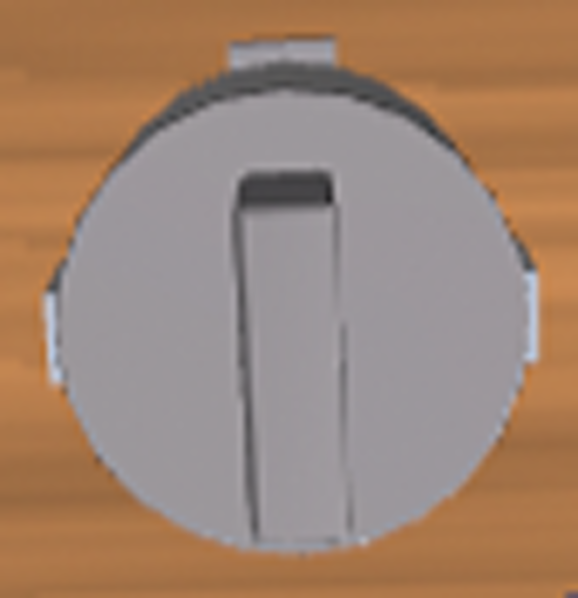

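```bash
python3 - <<'E'
from h import *
f=grab_frame('wrist')
P=lambda x,y,z: atz(f,120+(y+.5)/6.8-.5,275+(x+.5)/6.8-.5,z)
q=[P(x,y,.124) for x,y in [(243,210),(335,207),(348,543),(256,543)]]
print(np.round(q,4), np.mean(q,0).round(4))
for a,b in [(0,3),(1,2)]: d=q[a]-q[b]; print(np.degrees(np.arctan2(d[1],d[0])),np.linalg.norm(d))
for e in [(62,318),(530,318),(295,85),(295,551)]: print(P(*e,.09).round(4))
print(P(50,338,.05),P(534,316,.05))
s=get_state(); print(s['ee_pos'])
E
```

```text
[[0.4757 0.1288 0.124 ]
 [0.4756 0.1431 0.124 ]
 [0.5306 0.1442 0.124 ]
 [0.5302 0.1292 0.124 ]] [0.5031 0.1363 0.124 ]
-179.5673397430705 0.05450123371211281
-178.8300994277718 0.05499683040099873
[0.4997 0.096  0.09  ]
[0.5018 0.1772 0.09  ]
[0.4608 0.1374 0.09  ]
[0.5434 0.1354 0.09  ]
[0.51255036 0.08903945 0.05      ] [0.5105749  0.18234728 0.05      ]
[0.50329527 0.13389644 0.29871897]
```

```bash
python3 -m crank '[{"xyz":[0,-45,0],"delta_rot":[0,0,0],"gripper":0},{"xyz":[0,-45,0],"delta_rot":[0,0,0],"gripper":0},{"xyz":[0,-45,0],"delta_rot":[0,0,0],"gripper":0},{"xyz":[0,-45,0],"delta_rot":[0,0,0],"gripper":0},{"xyz":[0,-45,0],"delta_rot":[0,0,0],"gripper":0},{"xyz":[0,-45,0],"delta_rot":[0,0,0],"gripper":0},{"xyz":[0,-45,0],"delta_rot":[0,0,0],"gripper":0},{"xyz":[0,-42,0],"delta_rot":[0,0,0],"gripper":0},{"xyz":[0,0,0],"delta_rot":[0,0,0],"gripper":0},{"xyz":[0,0,0],"delta_rot":[0,0,0],"gripper":0}]'
python3 - <<'E'
from h import *
f=grab_frame('wrist'); save(f,'w2'); np.save('w2view.npy',f['view'])
for k in ['mixer','socket','ledge']:
    for m in masks_of(k,f)[:2]:
        r,c=np.nonzero(m['pixels']); print(k,round(m['conf'],2),m['pixel'],r.min(),r.max(),c.min(),c.max())
a=f['frame'][70:270,200:440,::-1]; cv2.imwrite('pics/d.png',cv2.resize(a,None,fx=3,fy=3,interpolation=cv2.INTER_CUBIC))
print(get_state()['ee_pos'],get_state()['eef_rot'].round(3))
E
```

```text
time_s: 4.6
ee_pos: [0.4946, -0.2236, 0.2983]
eef_rot: [[-1.0, 0.027, -0.001], [0.027, 1.0, 0.001], [0.001, 0.001, -1.0]]
wrist_force: [0.6, -0.0, -0.2]
grip_width: 0.0918
grasp_force: 0.0
mixer 0.88 [177.0, 313.6] 107 243 255 376
socket 0.69 [177.6, 316.9] 106 243 254 377
ledge 0.92 [175.8, 318.9] 107 243 254 377
ledge 0.72 [329.9, 394.2] 314 346 385 407
[ 0.4950584  -0.22169392  0.29893195] [[-1.     0.022  0.   ]
 [ 0.022  1.     0.   ]
 [-0.     0.    -1.   ]]
```

View pics/d.png

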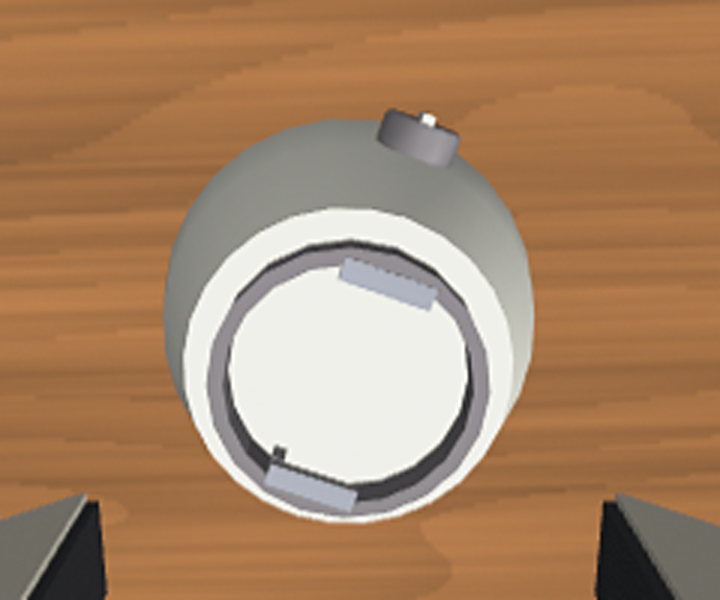

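The socket is centred at crop (348,380), with ledges near (388,285) and (312,485). The switch is at (420,138).

```bash
python3 - <<'E'
from h import *
f=grab_frame('wrist')
P=lambda x,y,z: atz(f,70+(y+.5)/3-.5,200+(x+.5)/3-.5,z)
q=np.array([P(x,y,.134) for x,y in [(340,280),(432,310),(273,462),(357,490)]]); print(q.round(4),q.mean(0).round(4))
for a,b in [(0,1),(2,3)]:
    d=q[b]-q[a]; print('ledge dir - 90:',np.degrees(np.arctan2(d[1],d[0]))-90,np.linalg.norm(d))
d=(q[2]+q[3]-q[0]-q[1])/2; print('x axis',np.degrees(np.arctan2(d[1],d[0])),np.linalg.norm(d))
e=[P(*p,.133) for p in [(207,385),(490,375),(350,241),(345,518)]]; print(np.round(e,4)); print((e[0]+e[1])/2,(e[2]+e[3])/2)
q2=atz(f,70+138/3,200+420/3,.05);print('switch',q2)
print(get_state()['ee_pos'])
print(totool([.503,.1365,.3],90.8))
E
```

```text
[[ 0.479  -0.2242  0.134 ]
 [ 0.4903 -0.1924  0.134 ]
 [ 0.5464 -0.2505  0.134 ]
 [ 0.5583 -0.2199  0.134 ]] [ 0.5185 -0.2218  0.134 ]
ledge dir - 90: -19.644878512649427 0.03375386503531439
ledge dir - 90: -21.289901568533978 0.03285988283257365
x axis -21.66846561391725 0.072901715420243
[[ 0.5164 -0.2729  0.133 ]
 [ 0.5149 -0.1715  0.133 ]
 [ 0.4657 -0.2205  0.133 ]
 [ 0.5702 -0.2247  0.133 ]]
[ 0.51566693 -0.22218168  0.133     ] [ 0.51795252 -0.22255077  0.133     ]
switch [ 0.43824529 -0.19035548  0.05      ]
[ 0.49509334 -0.22174094  0.29898852]
[array([ 1.000e-01,  3.583e+02, -1.000e+00]), ('units about tool z', np.float64(-0.42))]
```

```bash
python3 -m crank '[{"xyz":[0,44.8,0],"delta_rot":[0,0,0],"gripper":0},{"xyz":[0,44.8,0],"delta_rot":[0,0,0],"gripper":0},{"xyz":[0,44.8,0],"delta_rot":[0,0,0],"gripper":0},{"xyz":[0,44.8,0],"delta_rot":[0,0,0],"gripper":0},{"xyz":[0,44.8,0],"delta_rot":[0,0,0],"gripper":0},{"xyz":[0,44.8,0],"delta_rot":[0,0,0],"gripper":0},{"xyz":[0,44.8,0],"delta_rot":[0,0,0],"gripper":0},{"xyz":[0,44.8,0],"delta_rot":[0,0,0],"gripper":0},{"xyz":[0,0,30],"delta_rot":[0,0,-0.42],"gripper":0.4},{"xyz":[0,0,40],"delta_rot":[0,0,0],"gripper":0.4},{"xyz":[0,0,40],"delta_rot":[0,0,0],"gripper":0.4},{"xyz":[0,0,30],"delta_rot":[0,0,0],"gripper":0.4},{"xyz":[0,0,0],"delta_rot":[0,0,0],"gripper":0.4},{"xyz":[0,0,0],"delta_rot":[0,0,0],"gripper":0.4},{"xyz":[0,0,0],"delta_rot":[0,0,0],"gripper":0.4}]'
python3 - <<'E'
from h import *
print(totool([.503,.1365,.0955],90.8))
E
```

```text
time_s: 6.35
ee_pos: [0.5045, 0.1358, 0.1608]
eef_rot: [[-1.0, -0.013, 0.004], [-0.013, 1.0, 0.001], [-0.004, 0.0, -1.0]]
wrist_force: [-0.5, 0.5, -0.4]
grip_width: 0.0551
grasp_force: 0.0
[array([ 1.8,  0.7, 65.3]), ('units about tool z', np.float64(-0.01))]
```

```bash
python3 -m crank '[{"xyz":[0,0.7,25],"delta_rot":[0,0,0],"gripper":0.4},{"xyz":[0,0,20],"delta_rot":[0,0,0],"gripper":0.4},{"xyz":[0,0,13],"delta_rot":[0,0,0],"gripper":0.4},{"xyz":[0,0,4],"delta_rot":[0,0,0],"gripper":0.4},{"xyz":[0,0,0],"delta_rot":[0,0,0],"gripper":0.4},{"xyz":[0,0,0],"delta_rot":[0,0,0],"gripper":0.4},{"xyz":[0,0,0],"delta_rot":[0,0,0],"gripper":0.4}]'
python3 - <<'E'
from h import *
print(totool([.503,.1365,.0955],90.8))
E
```

```text
time_s: 7.05
ee_pos: [0.5041, 0.1361, 0.0979]
eef_rot: [[-1.0, -0.013, 0.002], [-0.013, 1.0, 0.0], [-0.002, 0.0, -1.0]]
wrist_force: [-0.3, 0.2, 0.8]
grip_width: 0.055
grasp_force: 0.0
[array([1.1, 0.4, 2.4]), ('units about tool z', np.float64(-0.01))]
```

```bash
python3 -m crank '[{"xyz":[1,0.4,2],"delta_rot":[0,0,0],"gripper":0.4},{"xyz":[0,0,0],"delta_rot":[0,0,0],"gripper":0.4},{"xyz":[0,0,0],"delta_rot":[0,0,0],"gripper":0.7},{"xyz":[0,0,0],"delta_rot":[0,0,0],"gripper":0.9},{"xyz":[0,0,0],"delta_rot":[0,0,0],"gripper":1},{"xyz":[0,0,0],"delta_rot":[0,0,0],"gripper":1},{"xyz":[0,0,0],"delta_rot":[0,0,0],"gripper":1},{"xyz":[0,0,0],"delta_rot":[0,0,0],"gripper":1},{"xyz":[0,0,0],"delta_rot":[0,0,0],"gripper":1}]' 40
python3 - <<'E'
from h import *
s=get_state();print(s['ee_pos'],s['wrist_force'],s['grip_width'],s['grasp_force'],s['eef_rot'].round(4))
E
```

```text
time_s: 7.95
ee_pos: [0.5022, 0.1363, 0.0945]
eef_rot: [[-1.0, -0.013, -0.0], [-0.013, 1.0, -0.0], [0.0, -0.0, -1.0]]
wrist_force: [0.3, -0.6, -2.0]
grip_width: 0.0159
grasp_force: 40.0
[0.50217059 0.13628182 0.0945026 ] [ 0.33678783 -0.57257416 -1.95484579] 0.01592634943189669 39.96176362037659 [[-9.999e-01 -1.290e-02 -5.000e-04]
 [-1.290e-02  9.999e-01 -1.000e-04]
 [ 5.000e-04 -1.000e-04 -1.000e+00]]
```

```bash
python3 -m crank '[{"xyz":[0,0,-10],"delta_rot":[0,0,0],"gripper":1},{"xyz":[0,0,-30],"delta_rot":[0,0,0],"gripper":1},{"xyz":[0,0,-40],"delta_rot":[0,0,0],"gripper":1},{"xyz":[0,0,-45],"delta_rot":[0,0,0],"gripper":1},{"xyz":[0,0,-45],"delta_rot":[0,0,0],"gripper":1},{"xyz":[0,0,-35],"delta_rot":[0,0,0],"gripper":1},{"xyz":[0,-10,0],"delta_rot":[0,0,0],"gripper":1},{"xyz":[-1,-25,0],"delta_rot":[0,0,0],"gripper":1},{"xyz":[-1,-36,0],"delta_rot":[0,0,0],"gripper":1},{"xyz":[-1,-36,0],"delta_rot":[0,0,0],"gripper":1},{"xyz":[-1,-36,0],"delta_rot":[0,0,0],"gripper":1},{"xyz":[-1,-36,0],"delta_rot":[0,0,0],"gripper":1},{"xyz":[-1,-36,0],"delta_rot":[0,0,0],"gripper":1},{"xyz":[-1,-36,0],"delta_rot":[0,0,0],"gripper":1},{"xyz":[-1,-36,0],"delta_rot":[0,0,0],"gripper":1},{"xyz":[-1,-36,0],"delta_rot":[0,0,0],"gripper":1},{"xyz":[-1,-25,0],"delta_rot":[0,0,0],"gripper":1},{"xyz":[-1,-11,0],"delta_rot":[0,0,0],"gripper":1},{"xyz":[0,0,0],"delta_rot":[0,0,0],"gripper":1},{"xyz":[0,0,0],"delta_rot":[0,0,0],"gripper":1}]'
python3 -m crank '[{"xyz":[0,0,0],"delta_rot":[0,0,-0.64],"gripper":1},{"xyz":[0,0,0],"delta_rot":[0,0,-1],"gripper":1},{"xyz":[0,0,0],"delta_rot":[0,0,-1],"gripper":1},{"xyz":[0,0,0],"delta_rot":[0,0,-1],"gripper":1},{"xyz":[0,0,0],"delta_rot":[0,0,-1],"gripper":1},{"xyz":[0,0,0],"delta_rot":[0,0,-1],"gripper":1},{"xyz":[0,0,0],"delta_rot":[0,0,-1],"gripper":1},{"xyz":[0,0,0],"delta_rot":[0,0,-1],"gripper":1},{"xyz":[0,0,0],"delta_rot":[0,0,-1],"gripper":1},{"xyz":[0,0,0],"delta_rot":[0,0,-1],"gripper":1},{"xyz":[0,0,0],"delta_rot":[0,0,0],"gripper":1},{"xyz":[0,0,0],"delta_rot":[0,0,0],"gripper":1},{"xyz":[0,0,0],"delta_rot":[0,0,0],"gripper":1}]'
python3 - <<'E'
from h import *
s=get_state();print(s['time_s'],s['ee_pos'],s['wrist_force'],s['ft_torque'],s['joint_positions'].round(1))
print(totool([.5177,-.2226,.235],139))
f=grab_frame('wrist');save(f,'w3')
E
```

```text
time_s: 9.95
ee_pos: [0.5176, -0.2215, 0.299]
eef_rot: [[-1.0, -0.013, -0.001], [-0.013, 1.0, 0.002], [0.001, 0.002, -1.0]]
wrist_force: [0.4, 0.2, -4.3]
grip_width: 0.0158
grasp_force: 40.0
time_s: 11.25
ee_pos: [0.518, -0.2218, 0.2998]
eef_rot: [[-0.658, -0.753, 0.0], [-0.753, 0.658, 0.0], [-0.0, 0.0, -1.0]]
wrist_force: [-0.2, -0.5, -3.8]
grip_width: 0.0156
grasp_force: 40.0
11.25 [ 0.51800704 -0.22177741  0.29978174] [-0.16396415 -0.48547625 -3.80289103] [ 0.07752088  0.07895232 -0.04881651] [ -31.    21.3   73.3    0.    85.4 -169.9]
[array([ 0.8, -0.3, 64.8]), ('units about tool z', np.float64(-0.02))]
```

View pics/w3.png

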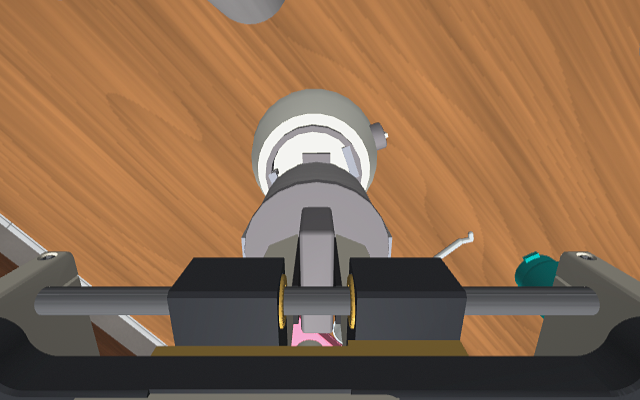

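The jar hangs upright with its axis at column 317, and the socket opening lines up beneath it at about (150,316). I'll lower it in stages.

```bash
python3 -m crank '[{"xyz":[0.5,-0.3,10],"delta_rot":[0,0,0],"gripper":1},{"xyz":[0,0,20],"delta_rot":[0,0,0],"gripper":1},{"xyz":[0,0,20],"delta_rot":[0,0,0],"gripper":1},{"xyz":[0,0,12],"delta_rot":[0,0,0],"gripper":1},{"xyz":[0,0,4],"delta_rot":[0,0,0],"gripper":1},{"xyz":[0,0,2],"delta_rot":[0,0,0],"gripper":1},{"xyz":[0,0,2],"delta_rot":[0,0,0],"gripper":1},{"xyz":[0,0,2],"delta_rot":[0,0,0],"gripper":1},{"xyz":[0,0,2],"delta_rot":[0,0,0],"gripper":1},{"xyz":[0,0,0],"delta_rot":[0,0,0],"gripper":1},{"xyz":[0,0,0],"delta_rot":[0,0,0],"gripper":1}]'
python3 - <<'E'
from h import *
s=get_state();print(s['time_s'],s['ee_pos'],s['wrist_force'],s['ft_torque'])
print(totool([.5177,-.2226,.2095],139))
E
```

```text
time_s: 12.4
ee_pos: [0.5181, -0.2231, 0.2261]
eef_rot: [[-0.657, -0.754, 0.001], [-0.754, 0.657, -0.0], [-0.0, -0.001, -1.0]]
wrist_force: [0.3, -0.8, -3.7]
grip_width: 0.0162
grasp_force: 40.0
12.4 [ 0.51805862 -0.22313842  0.22606899] [ 0.28720171 -0.77169312 -3.69585277] [ 0.00938299 -0.00440858  0.02239508]
[array([-0.2,  0.6, 16.6]), ('units about tool z', np.float64(-0.01))]
```

```bash
python3 -m crank '[{"xyz":[0,0.4,2],"delta_rot":[0,0,0],"gripper":1},{"xyz":[0,0,2],"delta_rot":[0,0,0],"gripper":1},{"xyz":[0,0,2],"delta_rot":[0,0,0],"gripper":1},{"xyz":[0,0,2],"delta_rot":[0,0,0],"gripper":1},{"xyz":[0,0,1.5],"delta_rot":[0,0,0],"gripper":1},{"xyz":[0,0,1.5],"delta_rot":[0,0,0],"gripper":1},{"xyz":[0,0,0],"delta_rot":[0,0,0],"gripper":1},{"xyz":[0,0,0],"delta_rot":[0,0,0],"gripper":1}]'
python3 - <<'E'
from h import *
s=get_state();print(s['time_s'],s['ee_pos'],s['wrist_force'],s['ft_torque'])
print(totool([.5177,-.2226,.2095],139))
E
```

```text
time_s: 13.2
ee_pos: [0.5175, -0.2228, 0.2145]
eef_rot: [[-0.657, -0.754, -0.0], [-0.754, 0.657, 0.0], [0.0, 0.0, -1.0]]
wrist_force: [-2.3, -3.4, -4.0]
grip_width: 0.0155
grasp_force: 40.0
13.2 [ 0.51745871 -0.22283528  0.21445188] [-2.26651053 -3.40951845 -3.9788129 ] [-0.55326032  0.30175441 -0.00506206]
[array([-0.3, -0. ,  5. ]), ('units about tool z', np.float64(-0.01))]
```

```bash
python3 -m crank '[{"xyz":[1,0.3,0],"delta_rot":[0,0,0],"gripper":1},{"xyz":[0,0,0],"delta_rot":[0,0,0],"gripper":1},{"xyz":[0.5,0,1],"delta_rot":[0,0,0],"gripper":1},{"xyz":[0,0,1],"delta_rot":[0,0,0],"gripper":1},{"xyz":[0,0,0],"delta_rot":[0,0,0],"gripper":1},{"xyz":[0,0,0],"delta_rot":[0,0,0],"gripper":1}]'
python3 - <<'E'
from h import *
s=get_state();print(s['time_s'],s['ee_pos'],s['wrist_force'],s['ft_torque'])
E
```

```text
time_s: 13.8
ee_pos: [0.5167, -0.2236, 0.2128]
eef_rot: [[-0.657, -0.754, 0.001], [-0.754, 0.657, 0.0], [-0.001, -0.001, -1.0]]
wrist_force: [2.6, -0.3, -4.5]
grip_width: 0.0161
grasp_force: 40.0
13.8 [ 0.51668053 -0.22359697  0.2127917 ] [ 2.57525936 -0.33224812 -4.5275565 ] [ 0.02668257 -0.440349   -0.04884896]
```

```bash
python3 -m crank '[{"xyz":[-0.3,-0.6,0],"delta_rot":[0,0,0],"gripper":1},{"xyz":[0,0,1],"delta_rot":[0,0,0],"gripper":1},{"xyz":[0,0,1],"delta_rot":[0,0,0],"gripper":1},{"xyz":[0,0,0],"delta_rot":[0,0,0],"gripper":1},{"xyz":[0,0,0],"delta_rot":[0,0,0],"gripper":1}]'
python3 -c "
from h import *
s=get_state();print(s['time_s'],s['ee_pos'],s['wrist_force'],s['ft_torque'])"
python3 -m crank '[{"xyz":[0,0,0.7],"delta_rot":[0,0,0],"gripper":1},{"xyz":[0,0,0],"delta_rot":[0,0,0],"gripper":1},{"xyz":[0,0,0],"delta_rot":[0,0,0],"gripper":1}]'
```

```text
time_s: 14.3
ee_pos: [0.5169, -0.2238, 0.2105]
eef_rot: [[-0.657, -0.754, -0.0], [-0.754, 0.657, 0.0], [0.0, 0.0, -1.0]]
wrist_force: [0.7, 0.3, -5.0]
grip_width: 0.0156
grasp_force: 40.0
14.3 [ 0.51686897 -0.22381578  0.21051908] [ 0.70087341  0.30596646 -5.02794677] [ 0.00100952 -0.08212031 -0.04988121]
time_s: 14.6
ee_pos: [0.5169, -0.2238, 0.2099]
eef_rot: [[-0.657, -0.754, -0.0], [-0.754, 0.657, 0.0], [0.0, 0.0, -1.0]]
wrist_force: [0.4, 1.6, -4.4]
grip_width: 0.0155
grasp_force: 40.0
```

```bash
for i in 1; do python3 -m crank '[{"xyz":[0,0,0.6],"delta_rot":[0,0,0],"gripper":1},{"xyz":[0,0,0],"delta_rot":[0,0,0],"gripper":1},{"xyz":[0,0,0],"delta_rot":[0,0,0],"gripper":1}]'; python3 -m crank '[{"xyz":[0,0,0.5],"delta_rot":[0,0,0],"gripper":1},{"xyz":[0,0,0],"delta_rot":[0,0,0],"gripper":1},{"xyz":[0,0,0],"delta_rot":[0,0,0],"gripper":1}]'; done
```

```text
time_s: 14.9
ee_pos: [0.517, -0.2239, 0.2095]
eef_rot: [[-0.657, -0.754, 0.0], [-0.754, 0.657, 0.0], [-0.0, -0.0, -1.0]]
wrist_force: [0.0, 0.6, -3.0]
grip_width: 0.0153
grasp_force: 40.0
time_s: 15.2
ee_pos: [0.5171, -0.2239, 0.2094]
eef_rot: [[-0.657, -0.754, 0.001], [-0.754, 0.657, -0.0], [-0.0, -0.001, -1.0]]
wrist_force: [-1.2, -0.3, 2.1]
grip_width: 0.0156
grasp_force: 40.0
```

```bash
python3 -m crank '[{"xyz":[0,0,-0.3],"delta_rot":[0,0,0.5],"gripper":1},{"xyz":[0,0,0],"delta_rot":[0,0,0.8],"gripper":1},{"xyz":[0,0,0],"delta_rot":[0,0,0.8],"gripper":1},{"xyz":[0,0,0],"delta_rot":[0,0,0.8],"gripper":1},{"xyz":[0,0,0],"delta_rot":[0,0,0.8],"gripper":1},{"xyz":[0,0,0],"delta_rot":[0,0,0.3],"gripper":1},{"xyz":[0,0,0],"delta_rot":[0,0,0],"gripper":1}]'
python3 -c "
from h import *
s=get_state();print(s['wrist_force'],s['ft_torque'],totool(s['ee_pos'],139))"
```

```text
time_s: 15.9
ee_pos: [0.5168, -0.2236, 0.2094]
eef_rot: [[-0.875, -0.484, -0.0], [-0.484, 0.875, 0.0], [-0.0, 0.0, -1.0]]
wrist_force: [-2.7, 1.1, 3.1]
grip_width: 0.0159
grasp_force: 40.0
[-2.67139009  1.14568219  3.13379599] [0.56216927 0.59994981 0.00092713] [array([0., 0., 0.]), ('units about tool z', np.float64(-4.0))]
```

```bash
python3 -m crank '[{"xyz":[0.3,0,-0.3],"delta_rot":[0,0,0.4],"gripper":1},{"xyz":[0,0,0],"delta_rot":[0,0,0.8],"gripper":1},{"xyz":[0,0,0],"delta_rot":[0,0,0.8],"gripper":1},{"xyz":[0,0,0],"delta_rot":[0,0,0.8],"gripper":1},{"xyz":[0,0,0],"delta_rot":[0,0,0.8],"gripper":1},{"xyz":[0,0,0],"delta_rot":[0,0,0.4],"gripper":1},{"xyz":[0,0,0],"delta_rot":[0,0,0],"gripper":1}]'
python3 -c "
from h import *
s=get_state();print(s['wrist_force'],s['ft_torque'],totool(s['ee_pos'],139))"
```

```text
time_s: 16.6
ee_pos: [0.5169, -0.2238, 0.2094]
eef_rot: [[-0.988, -0.156, 0.0], [-0.156, 0.988, 0.001], [-0.0, 0.001, -1.0]]
wrist_force: [-0.8, 1.6, 0.3]
grip_width: 0.0159
grasp_force: 40.0
[-0.80874063  1.64035079  0.268738  ] [0.55980479 0.19720198 0.02809495] [array([0., 0., 0.]), ('units about tool z', np.float64(-8.0))]
```

```bash
python3 -m crank '[{"xyz":[0,0.1,0],"delta_rot":[0,0,0.6],"gripper":1},{"xyz":[0,0,0],"delta_rot":[0,0,0.8],"gripper":1},{"xyz":[0,0,0],"delta_rot":[0,0,0.8],"gripper":1},{"xyz":[0,0,0],"delta_rot":[0,0,0.8],"gripper":1},{"xyz":[0,0,0],"delta_rot":[0,0,0.6],"gripper":1},{"xyz":[0,0,0],"delta_rot":[0,0,0.4],"gripper":1},{"xyz":[0,0,0],"delta_rot":[0,0,0],"gripper":1}]'
python3 -c "
from h import *
s=get_state();print(s['wrist_force'],s['ft_torque'],totool(s['ee_pos'],139))"
python3 -m crank '[{"xyz":[0,0,0],"delta_rot":[0,0,0.4],"gripper":1},{"xyz":[0,0,0],"delta_rot":[0,0,0.4],"gripper":1},{"xyz":[0,0,0],"delta_rot":[0,0,0],"gripper":1}]'
python3 -c "
from h import *
s=get_state();print(s['wrist_force'],s['ft_torque'],totool(s['ee_pos'],139))"
```

```text
time_s: 17.3
ee_pos: [0.517, -0.2237, 0.2094]
eef_rot: [[-0.982, 0.19, 0.001], [0.19, 0.982, 0.0], [-0.0, 0.001, -1.0]]
wrist_force: [-0.0, 1.7, 0.5]
grip_width: 0.0154
grasp_force: 40.0
[-0.04429714  1.69313148  0.47684215] [0.5772556  0.03091377 0.00670628] [array([0., 0., 0.]), ('units about tool z', np.float64(-11.99))]
time_s: 17.6
ee_pos: [0.5169, -0.2237, 0.2094]
eef_rot: [[-0.966, 0.258, 0.0], [0.258, 0.966, 0.0], [-0.0, 0.0, -1.0]]
wrist_force: [-0.8, 2.7, -0.1]
grip_width: 0.0156
grasp_force: 40.0
[-0.84968191  2.70694096 -0.09908185] [0.60689484 0.00457291 0.02999431] [array([0., 0., 0.]), ('units about tool z', np.float64(-12.79))]
```

```bash
python3 -m crank '[{"xyz":[0,0.1,0],"delta_rot":[0,0,0.3],"gripper":1},{"xyz":[0,0,0],"delta_rot":[0,0,0],"gripper":1}]' >/dev/null
python3 -c "
from h import *
s=get_state();print(s['wrist_force'],s['ft_torque'],totool(s['ee_pos'],139))"
python3 -m crank '[{"xyz":[0,0,0],"delta_rot":[0,0,0.3],"gripper":1},{"xyz":[0,0,0],"delta_rot":[0,0,0],"gripper":1}]'>/dev/null
python3 -c "
from h import *
s=get_state();print(s['wrist_force'],s['ft_torque'],totool(s['ee_pos'],139))"
python3 -m crank '[{"xyz":[0,0,0],"delta_rot":[0,0,0.3],"gripper":1},{"xyz":[0,0,0],"delta_rot":[0,0,0],"gripper":1}]'>/dev/null
python3 -c "
from h import *
s=get_state();print(s['wrist_force'],s['ft_torque'],totool(s['ee_pos'],139))"
```

```text
[0.15344729 2.34186482 0.40948252] [ 0.57091325  0.00895245 -0.02538046] [array([0., 0., 0.]), ('units about tool z', np.float64(-13.11))]
[0.14642969 1.86157558 0.01694115] [ 0.59250583 -0.04380616  0.02609869] [array([0., 0., 0.]), ('units about tool z', np.float64(-13.42))]
[-0.47185059  1.94882488 -0.74408974] [ 0.56816404 -0.03206207  0.04547628] [array([0., 0., 0.]), ('units about tool z', np.float64(-13.72))]
```

```bash
python3 -m crank '[{"xyz":[0,0,0],"delta_rot":[0,0,0.3],"gripper":1},{"xyz":[0,0,0],"delta_rot":[0,0,0],"gripper":1}]' >/dev/null
python3 -c "
from h import *
s=get_state();print(s['wrist_force'],s['ft_torque'],totool(s['ee_pos'],139))"
python3 -m crank '[{"xyz":[0,0,0],"delta_rot":[0,0,0.3],"gripper":1},{"xyz":[0,0,0],"delta_rot":[0,0,0],"gripper":1}]'>/dev/null
python3 -c "
from h import *
s=get_state();print(s['wrist_force'],s['ft_torque'],totool(s['ee_pos'],139))"
```

```text
[-0.25278997  1.65887335 -0.52893126] [ 0.52319216 -0.03675548  0.01886362] [array([0., 0., 0.]), ('units about tool z', np.float64(-14.02))]
[-0.24317352  1.95439193 -0.49746158] [0.48021516 0.01248188 0.04365202] [array([0., 0., 0.]), ('units about tool z', np.float64(-14.32))]
```

```bash
python3 -m crank '[{"xyz":[0,0,0],"delta_rot":[0,0,0.3],"gripper":1},{"xyz":[0,0,0],"delta_rot":[0,0,0],"gripper":1}]' >/dev/null
python3 -c "
from h import *
s=get_state();print(s['wrist_force'],s['ft_torque'],totool(s['ee_pos'],139))"
python3 -m crank '[{"xyz":[0,0,0],"delta_rot":[0,0,0.3],"gripper":1},{"xyz":[0,0,0],"delta_rot":[0,0,0],"gripper":1}]'>/dev/null
python3 -c "
from h import *
s=get_state();print(s['wrist_force'],s['ft_torque'],totool(s['ee_pos'],139),s['ee_pos'])"
```

```text
[-1.85102027  0.85944603 -0.48841506] [0.41756928 0.06699376 0.60241404] [array([0., 0., 0.]), ('units about tool z', np.float64(-14.61))]
[-1.13997247  1.09891797 -0.53760528] [0.17073629 0.09587379 0.97352874] [array([0., 0., 0.]), ('units about tool z', np.float64(-14.91))] [ 0.51669406 -0.22396407  0.20948169]
```

The torque rise to about 1 N·m at bar yaw -25° means the jar is against its stop. I'll relieve the twist slightly and start lifting.

```bash
python3 -m crank '[{"xyz":[0,0,0],"delta_rot":[0,0,-0.2],"gripper":1},{"xyz":[0,0,-1],"delta_rot":[0,0,0],"gripper":1},{"xyz":[0,0,-1],"delta_rot":[0,0,0],"gripper":1},{"xyz":[0,0,-0.6],"delta_rot":[0,0,0],"gripper":1},{"xyz":[0,0,0],"delta_rot":[0,0,0],"gripper":1},{"xyz":[0,0,0],"delta_rot":[0,0,0],"gripper":1}]' >/dev/null
python3 -c "
from h import *
s=get_state();print(s['wrist_force'],s['ft_torque'],totool(s['ee_pos'],139),s['ee_pos'])"
python3 -m crank '[{"xyz":[0,0,-0.5],"delta_rot":[0,0,0],"gripper":1},{"xyz":[0,0,0],"delta_rot":[0,0,0],"gripper":1},{"xyz":[0,0,0],"delta_rot":[0,0,0],"gripper":1}]'>/dev/null
python3 -c "
from h import *
s=get_state();print(s['wrist_force'],s['ft_torque'],s['ee_pos'])"
python3 -m crank '[{"xyz":[0,0,-0.5],"delta_rot":[0,0,0],"gripper":1},{"xyz":[0,0,0],"delta_rot":[0,0,0],"gripper":1},{"xyz":[0,0,0],"delta_rot":[0,0,0],"gripper":1}]'>/dev/null
python3 -c "
from h import *
s=get_state();print(s['wrist_force'],s['ft_torque'],s['ee_pos'])"
```

```text
[  1.42740559  -0.473777   -16.23660506] [-0.16891949 -0.37659397  0.68860488] [array([0., 0., 0.]), ('units about tool z', np.float64(-14.71))] [ 0.51641371 -0.22369333  0.21125997]
[  0.9088913   -1.06703662 -16.46032316] [-0.09337508 -0.08152527  0.70637189] [ 0.51643289 -0.22366825  0.21237698]
[-7.39593509e-01  7.98582927e-03 -1.45784041e+01] [-0.01483307  0.1724262   0.6641229 ] [ 0.51653112 -0.22371768  0.21313622]
```

```bash
python3 - <<'E'
from h import *
f=grab_frame('wrist'); save(f,'w4')
a=cv2.imread('pics/w3.png',0).astype(np.float32);b=cv2.imread('pics/w4.png',0).astype(np.float32)
# track the bar's top far edge and lid edges with template matching
for n,(r0,r1,c0,c1) in dict(bar=(195,240,290,345),lidL=(225,260,236,262),lidR=(225,260,375,400)).items():
    m=cv2.matchTemplate(b[r0-15:r1+15,c0-15:c1+15],a[r0:r1,c0:c1],cv2.TM_CCOEFF_NORMED); _,v,_,p=cv2.minMaxLoc(m); print(n,v,p[1]-15,p[0]-15)
R=Ro.from_matrix
# expected pixel of bar-top far edge for jar slipped by d mm down in the grip
s=get_state(); T=s['eef_rot']
for d in (0,2,4):
    for p in [(28,0,-(.124-.0945)*1e3+d),(41.5,0,d+4.5)]:
        print(d,np.round(proj(f,s['ee_pos']+T@(np.array(p)/1e3)),1))
cv2.imwrite('pics/e.png',np.vstack([cv2.resize(x[150:280,220:420],None,fx=2.2,fy=2.2) for x in (a,b)]))
E
```

```text
bar 0.9763926267623901 0 -1
lidL 0.9643402099609375 0 0
lidR 0.9343122243881226 0 0
0 [230.4 316.1]
0 [180.5 316.2]
2 [228.5 316.1]
2 [179.5 316.2]
4 [226.7 316.1]
4 [178.5 316.2][ WARN:0@0.325] global loadsave.cpp:1063 imwrite_ Unsupported depth image for selected encoder is fallbacked to CV_8U.
```

View pics/e.png

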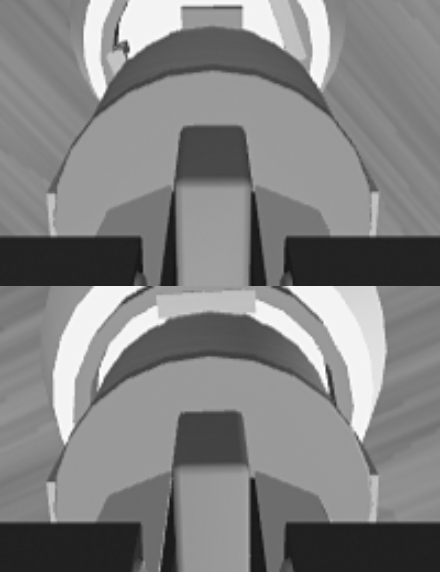

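No slip shows: the bar and lid sit at the same pixels as before, and the ledge lies squarely beyond the bar. The drag probably comes from the remaining twist torque. I'll ease off and look at the force again.

```bash
python3 -m crank '[{"xyz":[0,0,0.7],"delta_rot":[0,0,-0.2],"gripper":1},{"xyz":[0,0,0.7],"delta_rot":[0,0,-0.1],"gripper":1},{"xyz":[0,0,0],"delta_rot":[0,0,0],"gripper":1},{"xyz":[0,0,0],"delta_rot":[0,0,0],"gripper":1}]' 50 >/dev/null
python3 -c "
from h import *
s=get_state();print(s['wrist_force'],s['ft_torque'],totool(s['ee_pos'],139),s['ee_pos'])"
python3 -m crank '[{"xyz":[0,0,-0.5],"delta_rot":[0,0,0],"gripper":1},{"xyz":[0,0,0],"delta_rot":[0,0,0],"gripper":1},{"xyz":[0,0,0],"delta_rot":[0,0,0],"gripper":1}]'>/dev/null
python3 -c "
from h import *
s=get_state();print(s['time_s'],s['wrist_force'],s['ft_torque'],s['ee_pos'])"
```

```text
[-0.3865594   0.90088272 -3.52821019] [ 0.0953214  -0.03955553  0.03524656] [array([0., 0., 0.]), ('units about tool z', np.float64(-14.42))] [ 0.51762873 -0.22416503  0.21298473]
20.95 [ 0.80266483  0.72623672 -3.65968676] [ 0.06538729 -0.16449136  0.04134556] [ 0.51705817 -0.22392719  0.21250855]
```

```bash
python3 -m crank '[{"xyz":[0,0,-0.6],"delta_rot":[0,0,0],"gripper":1},{"xyz":[0,0,0],"delta_rot":[0,0,0],"gripper":1},{"xyz":[0,0,0],"delta_rot":[0,0,0],"gripper":1}]'|egrep 'ee_pos|force'
python3 -m crank '[{"xyz":[0,0,-0.6],"delta_rot":[0,0,0],"gripper":1},{"xyz":[0,0,0],"delta_rot":[0,0,0],"gripper":1},{"xyz":[0,0,0],"delta_rot":[0,0,0],"gripper":1}]'|egrep 'ee_pos|force'
python3 -m crank '[{"xyz":[0,0,-0.6],"delta_rot":[0,0,0],"gripper":1},{"xyz":[0,0,0],"delta_rot":[0,0,0],"gripper":1},{"xyz":[0,0,0],"delta_rot":[0,0,0],"gripper":1}]'|egrep 'ee_pos|force'
```

```text
ee_pos: [0.5168, -0.2238, 0.2128]
wrist_force: [0.4, 0.5, -3.0]
grasp_force: 50.0
ee_pos: [0.5167, -0.2238, 0.2133]
wrist_force: [0.2, 1.0, -4.7]
grasp_force: 50.0
ee_pos: [0.5167, -0.2238, 0.214]
wrist_force: [-0.3, 1.0, -5.2]
grasp_force: 50.0
```

```bash
python3 -m crank '[{"xyz":[0,0,-0.5],"delta_rot":[0,0,0],"gripper":1},{"xyz":[0,0,0],"delta_rot":[0,0,0],"gripper":1},{"xyz":[0,0,0],"delta_rot":[0,0,0],"gripper":1}]'|egrep 'ee_pos|wrist_force'
python3 -m crank '[{"xyz":[0,0,-0.5],"delta_rot":[0,0,0],"gripper":1},{"xyz":[0,0,0],"delta_rot":[0,0,0],"gripper":1},{"xyz":[0,0,0],"delta_rot":[0,0,0],"gripper":1}]'|egrep 'ee_pos|wrist_force'
```

```text
ee_pos: [0.5167, -0.2238, 0.2144]
wrist_force: [-0.1, 0.5, -4.9]
ee_pos: [0.5166, -0.2238, 0.2145]
wrist_force: [0.4, -0.8, -10.0]
```

Contact at 5 mm of lift, and the jar is now bearing on the ledges. I'll bring the pull up to about 15 N and hold it.

```bash
python3 -m crank '[{"xyz":[0,0,-0.6],"delta_rot":[0,0,0],"gripper":1},{"xyz":[0,0,0],"delta_rot":[0,0,0],"gripper":1},{"xyz":[0,0,0],"delta_rot":[0,0,0],"gripper":1}]'|egrep 'ee_pos|wrist_force'
```

```text
ee_pos: [0.5165, -0.2237, 0.2145]
wrist_force: [2.6, -1.5, -18.6]
```

```bash
python3 -m crank '[{"xyz":[0,0,0.2],"delta_rot":[0,0,0],"gripper":1},{"xyz":[0,0,0],"delta_rot":[0,0,0],"gripper":1},{"xyz":[0,0,0],"delta_rot":[0,0,0],"gripper":1}]'|egrep 'ee_pos|wrist_force'
python3 -m crank '[{"xyz":[0,0,0],"delta_rot":[0,0,0],"gripper":1},{"xyz":[0,0,0],"delta_rot":[0,0,0],"gripper":1},{"xyz":[0,0,0],"delta_rot":[0,0,0],"gripper":1},{"xyz":[0,0,0],"delta_rot":[0,0,0],"gripper":1},{"xyz":[0,0,0],"delta_rot":[0,0,0],"gripper":1},{"xyz":[0,0,0],"delta_rot":[0,0,0],"gripper":1},{"xyz":[0,0,0],"delta_rot":[0,0,0],"gripper":1}]'|egrep 'ee_pos|wrist_force'
python3 -m crank '[{"xyz":[0,0,0],"delta_rot":[0,0,0],"gripper":1},{"xyz":[0,0,0],"delta_rot":[0,0,0],"gripper":1},{"xyz":[0,0,0],"delta_rot":[0,0,0],"gripper":1},{"xyz":[0,0,0],"delta_rot":[0,0,0],"gripper":1},{"xyz":[0,0,0],"delta_rot":[0,0,0],"gripper":1},{"xyz":[0,0,0],"delta_rot":[0,0,0],"gripper":1},{"xyz":[0,0,0],"delta_rot":[0,0,0],"gripper":1}]'|egrep 'time|ee_pos|wrist_force'
```

```text
ee_pos: [0.5165, -0.2237, 0.2146]
wrist_force: [3.2, -1.7, -23.1]
ee_pos: [0.5165, -0.2237, 0.2146]
wrist_force: [3.7, -1.9, -25.3]
time_s: 24.45
ee_pos: [0.5165, -0.2237, 0.2146]
wrist_force: [3.6, -1.8, -25.6]
```

The force crept past what I intended: the controller keeps closing its error, and the reading reached 25.6 N including about 4 N of jar weight. Easing off at once.

```bash
python3 -m crank '[{"xyz":[0,0,0.5],"delta_rot":[0,0,0],"gripper":1},{"xyz":[0,0,0],"delta_rot":[0,0,0],"gripper":1},{"xyz":[0,0,0],"delta_rot":[0,0,0],"gripper":1},{"xyz":[0,0,0],"delta_rot":[0,0,0],"gripper":1}]'|egrep 'ee_pos|wrist_force'
python3 -m crank '[{"xyz":[0,0,0],"delta_rot":[0,0,0],"gripper":1},{"xyz":[0,0,0],"delta_rot":[0,0,0],"gripper":1},{"xyz":[0,0,0],"delta_rot":[0,0,0],"gripper":1}]'|egrep 'ee_pos|wrist_force'
```

```text
ee_pos: [0.5165, -0.2237, 0.2146]
wrist_force: [1.6, -2.1, -24.8]
ee_pos: [0.5165, -0.2237, 0.2146]
wrist_force: [1.4, -1.8, -24.2]
```

```bash
python3 -m crank '[{"xyz":[0,0,0.4],"delta_rot":[0,0,0],"gripper":1},{"xyz":[0,0,0],"delta_rot":[0,0,0],"gripper":1},{"xyz":[0,0,0],"delta_rot":[0,0,0],"gripper":1}]'|egrep 'ee_pos|wrist_force'
python3 -m crank '[{"xyz":[0,0,0],"delta_rot":[0,0,0],"gripper":1},{"xyz":[0,0,0],"delta_rot":[0,0,0],"gripper":1}]'|egrep 'ee_pos|wrist_force'
```

```text
ee_pos: [0.5166, -0.2237, 0.2146]
wrist_force: [1.3, -1.3, -23.4]
ee_pos: [0.5166, -0.2237, 0.2146]
wrist_force: [0.1, -0.3, -21.1]
```

```bash
python3 -m crank '[{"xyz":[0,0,0.1],"delta_rot":[0,0,0],"gripper":1},{"xyz":[0,0,0],"delta_rot":[0,0,0],"gripper":1},{"xyz":[0,0,0],"delta_rot":[0,0,0],"gripper":1}]'|egrep 'ee_pos|wrist_force'
python3 -m crank '[{"xyz":[0,0,0],"delta_rot":[0,0,0],"gripper":1},{"xyz":[0,0,0],"delta_rot":[0,0,0],"gripper":1}]'|egrep 'ee_pos|wrist_force'
```

```text
ee_pos: [0.5167, -0.2237, 0.2145]
wrist_force: [-0.3, -0.3, -18.8]
ee_pos: [0.5167, -0.2237, 0.2145]
wrist_force: [-1.1, 0.0, -19.0]
```

```bash
python3 -m crank '[{"xyz":[0,0,0.1],"delta_rot":[0,0,0],"gripper":1},{"xyz":[0,0,0],"delta_rot":[0,0,0],"gripper":1},{"xyz":[0,0,0],"delta_rot":[0,0,0],"gripper":1}]'|egrep 'ee_pos|wrist_force'
python3 -m crank '[{"xyz":[0,0,0.05],"delta_rot":[0,0,0],"gripper":1},{"xyz":[0,0,0],"delta_rot":[0,0,0],"gripper":1},{"xyz":[0,0,0],"delta_rot":[0,0,0],"gripper":1}]'|egrep 'time|ee_pos|wrist_force'
```

```text
ee_pos: [0.5167, -0.2238, 0.2146]
wrist_force: [-1.8, -0.2, -17.0]
time_s: 26.75
ee_pos: [0.5168, -0.2238, 0.2145]
wrist_force: [-1.9, 1.5, -14.4]
```

```bash
python3 -m crank '[{"xyz":[0,0,-0.1],"delta_rot":[0,0,0],"gripper":1},{"xyz":[0,0,0],"delta_rot":[0,0,0],"gripper":1},{"xyz":[0,0,0],"delta_rot":[0,0,0],"gripper":1}]'|egrep 'ee_pos|wrist_force'
python3 -m crank '[{"xyz":[0,0,0],"delta_rot":[0,0,0],"gripper":1},{"xyz":[0,0,0],"delta_rot":[0,0,0],"gripper":1},{"xyz":[0,0,0],"delta_rot":[0,0,0],"gripper":1}]'|egrep 'time|ee_pos|wrist_force'
```

```text
ee_pos: [0.5168, -0.2238, 0.2145]
wrist_force: [-2.7, 2.5, -14.2]
time_s: 27.35
ee_pos: [0.5168, -0.2238, 0.2145]
wrist_force: [-2.4, 2.1, -13.0]
```

```bash
python3 -m crank '[{"xyz":[0,0,-0.15],"delta_rot":[0,0,0],"gripper":1},{"xyz":[0,0,0],"delta_rot":[0,0,0],"gripper":1},{"xyz":[0,0,0],"delta_rot":[0,0,0],"gripper":1},{"xyz":[0,0,0],"delta_rot":[0,0,0],"gripper":1}]'|egrep 'ee_pos|wrist_force'
python3 -m crank '[{"xyz":[0,0,0],"delta_rot":[0,0,0],"gripper":1},{"xyz":[0,0,0],"delta_rot":[0,0,0],"gripper":1},{"xyz":[0,0,0],"delta_rot":[0,0,0],"gripper":1},{"xyz":[0,0,0],"delta_rot":[0,0,0],"gripper":1}]'|egrep 'time|ee_pos|wrist_force'
python3 -m crank '[{"xyz":[0,0,0],"delta_rot":[0,0,0],"gripper":1},{"xyz":[0,0,0],"delta_rot":[0,0,0],"gripper":1},{"xyz":[0,0,0],"delta_rot":[0,0,0],"gripper":1},{"xyz":[0,0,0],"delta_rot":[0,0,0],"gripper":1}]'|egrep 'time|ee_pos|wrist_force'
```

```text
ee_pos: [0.5168, -0.2238, 0.2145]
wrist_force: [-2.8, 0.5, -14.9]
time_s: 28.15
ee_pos: [0.5168, -0.2238, 0.2145]
wrist_force: [-2.6, 0.9, -14.3]
time_s: 28.55
ee_pos: [0.5168, -0.2238, 0.2145]
wrist_force: [-2.4, 1.1, -13.4]
```

```bash
python3 -m crank '[{"xyz":[0,0,-0.25],"delta_rot":[0,0,0],"gripper":1},{"xyz":[0,0,0],"delta_rot":[0,0,0],"gripper":1},{"xyz":[0,0,0],"delta_rot":[0,0,0],"gripper":1},{"xyz":[0,0,0],"delta_rot":[0,0,0],"gripper":1}]'|egrep 'ee_pos|wrist_force'
python3 -m crank '[{"xyz":[0,0,0],"delta_rot":[0,0,0],"gripper":1},{"xyz":[0,0,0],"delta_rot":[0,0,0],"gripper":1},{"xyz":[0,0,0],"delta_rot":[0,0,0],"gripper":1},{"xyz":[0,0,0],"delta_rot":[0,0,0],"gripper":1}]'|egrep 'time|ee_pos|wrist_force'
python3 -m crank '[{"xyz":[0,0,0],"delta_rot":[0,0,0],"gripper":1},{"xyz":[0,0,0],"delta_rot":[0,0,0],"gripper":1},{"xyz":[0,0,0],"delta_rot":[0,0,0],"gripper":1},{"xyz":[0,0,0],"delta_rot":[0,0,0],"gripper":1}]'|egrep 'time|ee_pos|wrist_force'
```

```text
ee_pos: [0.5167, -0.2238, 0.2145]
wrist_force: [-0.8, 1.2, -16.2]
time_s: 29.35
ee_pos: [0.5167, -0.2238, 0.2145]
wrist_force: [-1.4, 0.8, -18.3]
time_s: 29.75
ee_pos: [0.5167, -0.2238, 0.2145]
wrist_force: [-0.9, -0.3, -19.1]
```

The jar held at 14–19 N for over two seconds. Now I'll set it down.

```bash
python3 -m crank '[{"xyz":[0,0,1],"delta_rot":[0,0,0],"gripper":1},{"xyz":[0,0,1],"delta_rot":[0,0,0],"gripper":1},{"xyz":[0,0,1],"delta_rot":[0,0,0],"gripper":1},{"xyz":[0,0,1],"delta_rot":[0,0,0],"gripper":1},{"xyz":[0,0,0],"delta_rot":[0,0,0],"gripper":1},{"xyz":[0,0,0],"delta_rot":[0,0,0],"gripper":1},{"xyz":[0,0,0],"delta_rot":[0,0,0],"gripper":1}]'|egrep 'time|ee_pos|wrist_force'
python3 -m crank '[{"xyz":[0,0,0.5],"delta_rot":[0,0,0],"gripper":1},{"xyz":[0,0,0],"delta_rot":[0,0,0],"gripper":1},{"xyz":[0,0,0],"delta_rot":[0,0,0],"gripper":1}]'|egrep 'time|ee_pos|wrist_force'
python3 -c "
from h import *
s=get_state();print(s['ft_torque'],totool(s['ee_pos'],139))"
```

```text
time_s: 30.45
ee_pos: [0.5171, -0.224, 0.2111]
wrist_force: [-0.3, 0.8, -3.8]
time_s: 30.75
ee_pos: [0.5167, -0.2239, 0.2102]
wrist_force: [0.8, 0.7, -4.2]
[ 0.13859726 -0.20211274 -0.00646159] [array([0., 0., 0.]), ('units about tool z', np.float64(-14.41))]
```

```bash
python3 -m crank '[{"xyz":[0,0,0.4],"delta_rot":[0,0,0],"gripper":1},{"xyz":[0,0,0],"delta_rot":[0,0,0],"gripper":1},{"xyz":[0,0,0],"delta_rot":[0,0,0],"gripper":1}]'|egrep 'time|ee_pos|wrist_force'
python3 -m crank '[{"xyz":[0,0,0.4],"delta_rot":[0,0,0.1],"gripper":1},{"xyz":[0,0,0],"delta_rot":[0,0,0.1],"gripper":1},{"xyz":[0,0,0],"delta_rot":[0,0,0],"gripper":1}]'|egrep 'time|ee_pos|wrist_force'
python3 -c "
from h import *
s=get_state();print(s['ft_torque'],totool(s['ee_pos'],139))"
```

```text
time_s: 31.05
ee_pos: [0.5167, -0.2238, 0.2098]
wrist_force: [-0.5, -0.5, -5.0]
time_s: 31.35
ee_pos: [0.5168, -0.2238, 0.2097]
wrist_force: [-0.7, 0.8, -1.9]
[ 0.05745447 -0.00973595  0.61203567] [array([0., 0., 0.]), ('units about tool z', np.float64(-14.61))]
```

```bash
python3 -m crank '[{"xyz":[0,0,0.2],"delta_rot":[0,0,-0.15],"gripper":1},{"xyz":[0,0,0],"delta_rot":[0,0,0],"gripper":1},{"xyz":[0,0,0],"delta_rot":[0,0,0],"gripper":0.8},{"xyz":[0,0,0],"delta_rot":[0,0,0],"gripper":0.6},{"xyz":[0,0,0],"delta_rot":[0,0,0],"gripper":0.5},{"xyz":[0,0,0],"delta_rot":[0,0,0],"gripper":0.5},{"xyz":[0,0,0],"delta_rot":[0,0,0],"gripper":0.5}]' 5
python3 -m crank '[{"xyz":[0,0,-5],"delta_rot":[0,0,0],"gripper":0.5},{"xyz":[0,0,-15],"delta_rot":[0,0,0],"gripper":0.5},{"xyz":[0,0,-30],"delta_rot":[0,0,0],"gripper":0.5},{"xyz":[0,0,-40],"delta_rot":[0,0,0],"gripper":0.5},{"xyz":[0,0,-20],"delta_rot":[0,0,0],"gripper":0.5},{"xyz":[0,0,0],"delta_rot":[0,0,0],"gripper":0.5},{"xyz":[0,0,0],"delta_rot":[0,0,0],"gripper":0.5}]'
python3 - <<'E'
from h import *
f=grab_frame('wrist'); save(f,'w5'); g=grab_frame('top'); save(g,'top5')
cv2.imwrite('pics/g.png',np.vstack([cv2.resize(x,(640,300)) for x in (f['frame'][:,:,::-1][60:360],g['frame'][90:240,200:520,::-1])]))
E
```

```text
time_s: 32.05
ee_pos: [0.5168, -0.2238, 0.2093]
eef_rot: [[-0.918, 0.396, 0.0], [0.396, 0.918, 0.0], [-0.0, 0.0, -1.0]]
wrist_force: [0.3, 1.1, -0.2]
grip_width: 0.0441
grasp_force: 0.0
time_s: 32.75
ee_pos: [0.5166, -0.2237, 0.3191]
eef_rot: [[-0.918, 0.396, 0.0], [0.396, 0.918, -0.0], [-0.0, 0.0, -1.0]]
wrist_force: [-0.5, 0.2, -1.4]
grip_width: 0.0459
grasp_force: 0.0
```

View pics/g.png

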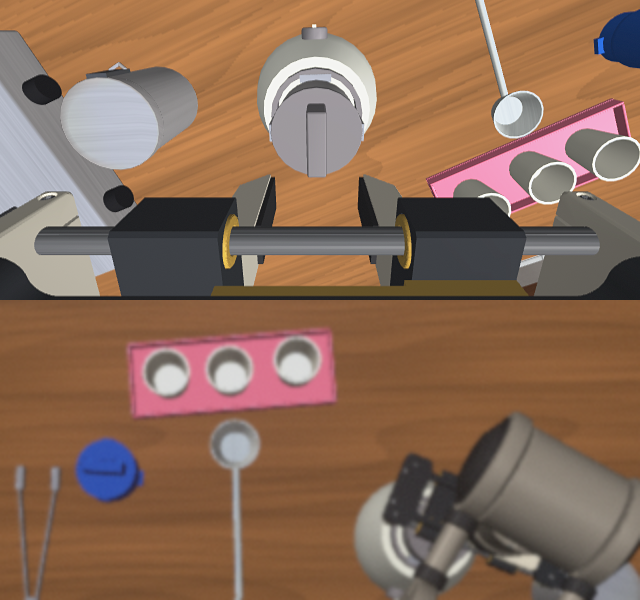

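The jar sits level in the socket at about (130,317). Its bar is in line with the switch and ledge, and the fingers are clear. The cups, tray, ladle, tongs and canister look undisturbed.

```bash
python3 -c "
from h import *
print(hand_in())"
```

```text
the job is handed in; nothing more can be done
None
```

I handed the job in with the jar seated, twisted to its stop, pull-tested and let go, but the pull briefly went over your limit: the wrist read up to 25.6 N, about 4 N of it the jar's own weight, before I eased off and held 13–19 N for about 3 s.

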